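# Check in the containers and start the analyser

### The arm

A 6-joint arm with a two-finger parallel gripper is mounted at the origin on the work surface. World frame = base frame: x ahead of the robot, y to its left, z up, the work surface at z = 0. Lengths are in m, angles in rad, forces in N, time in s.
With the tool pointing down it reaches from about 0.275 to 0.75 m from the base axis. Payload 10.2 kg.
Tool frame: the origin (TCP) lies midway between the tips of the shut fingers; the grasp point (between the pads) lies arm.grip_point_offset behind it (arm.grip_point_offset is the distance from the TCP to the grasp point, in m); z points along the fingers, y is the direction in which the jaws open and shut (so a half turn about z gives the same grasp; the last joint's range is limited). The gripper opens to 88 mm and grips with 3 to 60 N. Pads are 18 mm wide; open, the fingers measure 123 mm over their backs; the gripper's body (75 mm by 187 mm) begins 45 mm behind the grasp point.
Start: joints at [0.88, 0.313, 1.498, -0, 1.331, -0.223], TCP at [0.237, 0.469, 0.209] pointing down, gripper open.
Joint ranges: [-2.94, 2.94], [-0.97, 2.17], [0.19, 2.56], [-1.23, 4.37], [0.02, 3.11], [-2.88, 2.88]. Speed limits (rad/s): [2.39, 2.39, 3.01, 3.14, 3.14, 3.14].

### API

Orientations are given as a unit quaternion [x, y, z, w].
In Python, from rig import sense, snapshot, arm gives the robot as it stands.
- The arm moves only by the tool jog_arm, never from a script. Its argument "increments" is a list of rows, each a list of 6 numbers: the shift along the tool's x, y, z in cm, then the turn, a rotation vector about the tool's x, y, z in degrees. In form: [[x, y, z, wx, wy, wz], ...]. A call has 1 to 12 rows; each row is the pose to reach, as a shift and turn from the pose measured when the call began, along the tool's axes at that moment; what a row does not reach only later rows make up. A row lasts 1/8 s, in which the tool goes at most 62.5 mm and 10.7 degrees, less where a joint would pass 70% of its speed; a pose out of reach is approached as far as the arm can. A call with a gripper value outside its range is refused whole. "gripper" is the finger opening in cm, from 0 to 8.81, set as the call begins (left out, the last holds). The fingers move at their own pace and stop on an object; "grip_force" is the grip in N (left out, the last holds). Time passes only in rows, so rows that repeat a pose let the fingers close. It gives the time, the measured TCP pose, the force and the opening at its end, in the units of the state.
- sense(): the state, without advancing time (a new reading comes with each control period).
- snapshot(name): name is "side" or "top" or "wrist"; returns a dict with "img" (400x640x3 uint8, red, green, blue), "fx", "fy", "cx", "cy" (pixels), "origin" and "rotation" of the camera in the world. Camera axes: x right, y down, z forward; pixel columns grow to the right and rows downward; lengths in m; the calibration is good to about 2 mm. The wrist camera is an equidistant fisheye: a pixel r from the principal point sees the ray r / f radians off the axis. A picture is of the moment at which its call begins. There is no depth.
- arm.sign_off(): hands the job in, once; it reports no verdict.
The state is a dict: "clock": time; "joint_pos": joint angles; "joint_velocities": joint speeds; "joint_torque": joint torques, N m; "position": TCP position; "tool_rot": TCP orientation; "ft_force": force on the tool from outside, world axes, zero at the start; "ft_torque": the same for the moment, N m; "finger_gap": finger opening in m.
Only numpy, scipy, OpenCV 4.12 (cv2) and the standard library are available. Lean on these libraries where they do the work, as an engineer would, in place of code of your own. Each camera call takes 0.05 s, during which the arm holds its last target. There are 200 camera calls.

### The job

Check the three containers in on the analyser and start it: with the fingertips lightly tap down the top of the round sample cup, then of the square reagent pack, then of the slim vial, one at a time, so that each dips a few millimetres on its sprung platform and comes back up, and last press the long bar key and let go. Only touch: lift, shift or tip none of the containers, use no more force than a light tap, do not press the round key, and leave the rack, bottle and jar where they stand.

Things in the scene. Friction and masses are not known exactly. Their poses are not given: they have to be found in the camera images.
- analyser: the bench analyser, fixed to the table: ivory housing 300 x 340 mm. Origin: on the table, x axis towards its dark rear hood (x above 105 mm, 87 mm high), y along its width. A raised key panel (80 mm above the table) runs along its front, x -115 to -25 mm; behind it lies the deck, 60 mm above the table. Over 20 N on the analyser or a container is too hard.
- middle_platform (a point): top centre of the middle one of three black 52 mm square platforms in a row along the analyser's y, 90 mm apart, 72 mm above the table. Each carries a container in an 8 mm high rim on a spring: pushed down it yields at about 1 N, needs 0.8 N more per mm, sinks 8 mm at most and springs back. A tap counts once the container is 2.5 mm down (about 3 N) for 0.1 s.
- cup: the round sample cup: white, 42 mm diameter, 38 mm high, round flat lid, standing loose in one of the three platforms (which one varies). Origin: centre of its underside.
- cup_top (a point): centre of the flat top of the round sample cup, 110 mm above the table
- pack: the square reagent pack: white block 42 x 42 mm, 32 mm high, with a grey band round it, loose in one of the platforms. Origin: centre of its underside.
- pack_top (a point): centre of the flat top of the square reagent pack, 104 mm above the table
- vial: the slim vial: white, 22 mm diameter cap, upright on a 42 mm square foot, 46 mm high in all, loose in one of the platforms. Origin: centre of its underside.
- vial_top (a point): centre of the flat top of the slim vial (22 mm across), 118 mm above the table
- bar_key (a joint): travel in m of the long bar key, 0 = up, 0.006 = fully pressed; begins to move at 1 N, needs 0.7 N more per mm, springs back; counts as pressed from 3 mm (about 3 N)
- bar_key_top (a point): centre of the top of the long bar key: white, 56 mm (along the analyser's y) x 24 mm, its top 10 mm above the key panel, 90 mm above the table
- round_key (a joint): travel in m of the round key (not to be pressed), 0 = up, 0.006 = fully pressed
- round_key_top (a point): centre of the top of the round key, white, 26 mm diameter, on the same panel 90 mm from the bar key, its top 90 mm above the table
- rack: bystander: white rack of capped tubes, 160 x 60 mm, 97 mm high, loose on the table on the analyser's +y side. Origin: centre of its underside.
- bottle: bystander: white bottle with a grey cap, 60 mm diameter, 120 mm high, loose on the analyser's -y side. Origin: centre of its underside.
- jar: bystander: low white jar, 50 mm diameter, 55 mm high, loose on the analyser's -y side. Origin: centre of its underside.
There are look-alikes about, which are no part of the job. Leave any black, purple or red look-alike of the vial alone.

How it is judged:
On the way, in this order (a step that is already met when the one before it is completed fails the run):
1. the round sample cup is tapped down by the fingers at least 2.5 mm while the other two stand up and the bar key is not pressed (z of cup_top in the frame of analyser below 0.1075 m and contact force between the fingers and cup above 0.5 N and z of pack_top in the frame of analyser above 0.102 m and z of vial_top in the frame of analyser above 0.116 m and value of joint bar_key below 0.001 m), for 0.1 s.
2. the square reagent pack is tapped down by the fingers at least 2.5 mm while the other two stand up and the bar key is not pressed (z of pack_top in the frame of analyser below 0.1015 m and contact force between the fingers and pack above 0.5 N and z of cup_top in the frame of analyser above 0.108 m and z of vial_top in the frame of analyser above 0.116 m and value of joint bar_key below 0.001 m), for 0.1 s.
3. the slim vial is tapped down by the fingers at least 2.5 mm while the other two stand up and the bar key is not pressed (z of vial_top in the frame of analyser below 0.1155 m and contact force between the fingers and vial above 0.5 N and z of cup_top in the frame of analyser above 0.108 m and z of pack_top in the frame of analyser above 0.102 m and value of joint bar_key below 0.001 m), for 0.1 s.
4. the long bar key is pressed at least 3 mm while all three containers stand up (value of joint bar_key above 0.003 m and z of cup_top in the frame of analyser above 0.108 m and z of pack_top in the frame of analyser above 0.102 m and z of vial_top in the frame of analyser above 0.116 m), for 0.1 s.
At the end, for the whole second after the job is handed in: All three containers are back up within 2 mm of their height, upright and still in their own platforms (within 6 mm of the start), both keys are up, and rack, bottle and jar stand within 20 mm of where they were (z of cup_top in the frame of analyser above 0.108 m and z of pack_top in the frame of analyser above 0.102 m and z of vial_top in the frame of analyser above 0.116 m and distance of each of cup_top, pack_top, vial_top from where it was at the start of the episode below 0.006 m and angle between each of cup, pack, vial's own z axis and vertical below 0.1 rad and linear speed of each of cup, pack, vial below 0.02 m/s and value of joint each of bar_key, round_key below 0.001 m and distance of each of rack, bottle, jar from where it was at the start of the episode below 0.02 m and angle between each of rack, bottle, jar's own z axis and vertical below 0.2 rad); the robot touches nothing.
It fails at once if a container is lifted (6 mm), pulled out of place (15 mm) or tipped (z of cup_top in the frame of analyser above 0.116 m or distance of any of cup_top, pack_top, vial_top from where it was at the start of the episode above 0.015 m or angle between any of cup, pack, vial's own z axis and vertical above 0.3 rad or z of pack_top in the frame of analyser above 0.11 m or z of vial_top in the frame of analyser above 0.124 m).
It fails at once if a container, key or the analyser is pushed with more than 20 N (contact force between the fingers and cup above 20 N or contact force between the fingers and pack above 20 N or contact force between the fingers and vial above 20 N or contact force between the fingers and analyser above 20 N).
It fails at once if the round key is pressed (3 mm) (value of joint round_key above 0.003 m).
It fails at once if rack, bottle or jar is shifted more than 20 mm or tipped (distance of any of rack, bottle, jar from where it was at the start of the episode above 0.02 m or angle between any of rack, bottle, jar's own z axis and vertical above 0.2 rad).
It also fails if it takes over 64 s, if anything falls off the work surface, if the arm or the gripper's body presses on something with over 40 N, if the wrist force passes 120 N, or if a joint passes its speed limit or range.

## Working session

There is one attempt and no reset: what is moved stays moved. The work goes in short steps, Python scripts to look and compute and a tool call to move; the robot and the scene stay as the last step left them, time stands still between calls to the robot, and variables do not carry over. Pictures are saved under pics/ and viewed, about 8 in all and at most 12, crops included, and the job is handed in when it is done.

Besides the shell and the picture viewer there is one more tool, called as name([rows], argument=value, ...), one row to a line, values as JSON. jog_arm: Moves the arm, as the interface text tells. Its arguments: {"type":"object","properties":{"increments":{"type":"array","items":{"type":"array","items":{"type":"number"}}},"gripper":{"type":"number"},"grip_force":{"type":"number"}},"required":["increments"]}

```bash
ls; mkdir -p pics
cat > h.py <<'E'
import numpy as np, cv2, pickle
from rig import sense, snapshot, arm
def ray(s,u,v,fish=False):
    x=(u-s['cx'])/s['fx'];y=(v-s['cy'])/s['fy']
    if fish:
        r=np.hypot(x,y); d=np.array([x/r*np.sin(r),y/r*np.sin(r),np.cos(r)]) if r>1e-9 else np.array([0,0,1.])
    else: d=np.array([x,y,1.])
    return np.array(s['origin']),np.array(s['rotation'])@d
def onz(s,u,v,z,fish=False):
    o,d=ray(s,u,v,fish); return o+d*(z-o[2])/d[2]
E
python3 - <<'E'
from h import *
for n in ['top','side']:
    s=snapshot(n); pickle.dump(s,open(n+'.pkl','wb'))
    cv2.imwrite(f'pics/{n}1.png',s['img'][:,:,::-1]); print(n,s['fx'],s['cx'],s['cy'],s['origin'],np.round(s['rotation'],3).tolist())
print(sense())
E
```

```text
pics
top 382.83345674895367 322.95082492092337 202.19882832539693 [0.56966553 0.03091384 0.92739863] [0.712, -0.702, 0.02, -0.019]
side 383.9522027746065 320.9195613630793 208.0202116402175 [ 0.41205556 -0.57778462  0.82875852] [0.927, -0.142, 0.047, -0.345]
{'clock': 0.1, 'joint_pos': array([ 8.79571967e-01,  3.13352805e-01,  1.49831684e+00,  3.37032764e-06,
        1.33101659e+00, -2.23400553e-01]), 'joint_velocities': array([ 0.00135661, -0.00201783, -0.00062613,  0.00019535, -0.0010643 ,
       -0.00073073]), 'joint_torque': array([ 2.24806921e-03, -4.02808571e+01, -2.52642846e+01,  6.95016654e-02,
        3.42616159e-02, -7.57895805e-05]), 'position': array([0.23659789, 0.46839288, 0.20805609]), 'tool_rot': array([ 2.31785014e-01,  9.72766883e-01, -4.89879922e-04, -2.42897010e-04]), 'ft_force': array([0.2615676 , 0.36680977, 0.11448342]), 'ft_torque': array([-0.01727028, -0.02224949, -0.00775371]), 'finger_gap': 0.0881835319787958}
```

View pics/top1.png

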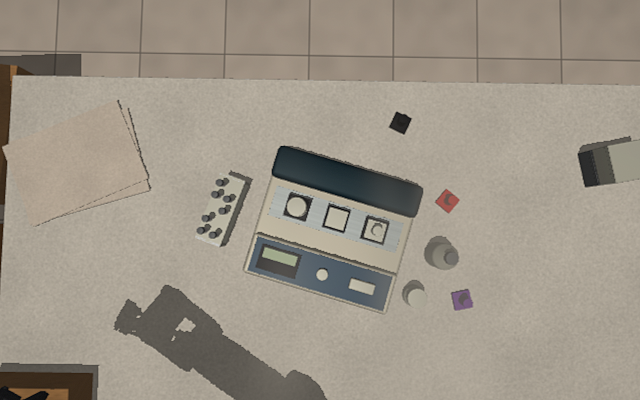

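View pics/side1.png

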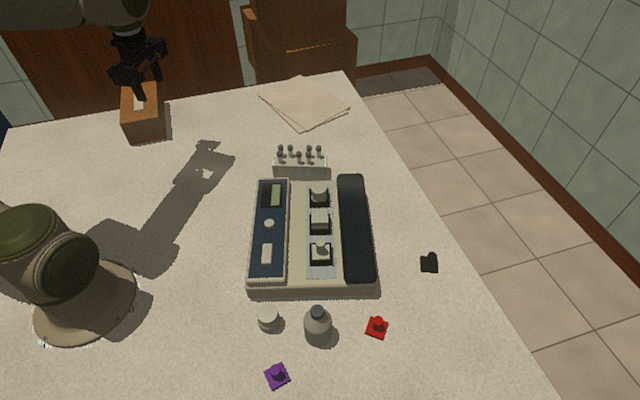

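The top view shows the cup at about (297,206), pack (336,218), vial (376,230), round key (322,274) and bar key (362,286). The side view agrees, with the cup at the +y end and the vial at the -y end.

Run:
```python
from h import *
s=pickle.load(open('top.pkl','rb')); im=s['img']
P={}
for n,(u,v),z in [('cup',(297,206),.11),('pack',(336,218),.104),('vial',(376,230),.118),('rk',(322,274),.09),('bar',(362,286),.09)]:
    g=cv2.cvtColor(im,cv2.COLOR_RGB2GRAY)[v-20:v+21,u-20:u+21]
    c=cv2.resize(g,None,fx=4,fy=4,interpolation=cv2.INTER_CUBIC)
    m=(c>150).astype(np.uint8); k,l,st,ce=cv2.connectedComponentsWithStats(m)
    i=l[82,82] or l[78:88,78:88].max(); cx,cy=ce[i]; uu,vv=u-20+(cx+.5)/4-.5,v-20+(cy+.5)/4-.5
    P[n]=onz(s,uu,vv,z); print(n,round(uu,1),round(vv,1),st[i][2:]/4,P[n].round(4),onz(s,u,v,z).round(4))
a=P['bar']-P['rk'];b=P['vial']-P['cup'];print(np.linalg.norm(a),np.linalg.norm(b),np.degrees(np.arctan2(a[1],a[0])),np.degrees(np.arctan2(b[1],b[0])))
cv2.imwrite('pics/crop.png',cv2.resize(im[140:320,230:430][:,:,::-1],None,fx=3,fy=3,interpolation=cv2.INTER_CUBIC))
s=pickle.load(open('side.pkl','rb'))
R=np.array(s['rotation'])
for n,p in P.items():
    q=R.T@(p-s['origin']); print(n,s['fx']*q[0]/q[2]+s['cx'],s['fy']*q[1]/q[2]+s['cy'])
cv2.imwrite('pics/crop2.png',cv2.resize(s['img'][170:300,240:380][:,:,::-1],None,fx=4,fy=4,interpolation=cv2.INTER_CUBIC))
```

```text
Traceback (most recent call last):
  File "h.py", line 10, in onz
    o,d=ray(s,u,v,fish); return o+d*(z-o[2])/d[2]
        ~~~^^^^^^^^^^^^
  File "h.py", line 8, in ray
    return np.array(s['origin']),np.array(s['rotation'])@d
                                 ~~~~~~~~~~~~~~~~~~~~~~~^~
ValueError: matmul: Input operand 1 has a mismatch in its core dimension 0, with gufunc signature (n?,k),(k,m?)->(n?,m?) (size 3 is different from 4)
```

Rotation is a quaternion.

```bash
sed -i "s/np.array(s\['rotation'\])@d/Rot.from_quat(s['rotation']).as_matrix()@d/; 1a from scipy.spatial.transform import Rotation as Rot" h.py
cat > m.py <<'E'
from h import *
s=pickle.load(open('top.pkl','rb')); im=s['img']
P={}
for n,(u,v),z in [('cup',(297,206),.11),('pack',(336,218),.104),('vial',(376,230),.118),('rk',(322,274),.09),('bar',(362,286),.09)]:
    g=cv2.cvtColor(im,cv2.COLOR_RGB2GRAY)[v-20:v+21,u-20:u+21]
    c=cv2.resize(g,None,fx=4,fy=4,interpolation=cv2.INTER_CUBIC)
    m=(c>150).astype(np.uint8); k,l,st,ce=cv2.connectedComponentsWithStats(m)
    i=l[82,82] or l[78:88,78:88].max(); cx,cy=ce[i]; uu,vv=u-20+(cx+.5)/4-.5,v-20+(cy+.5)/4-.5
    P[n]=onz(s,uu,vv,z); print(n,round(uu,1),round(vv,1),st[i][2:]/4,P[n].round(4),onz(s,u,v,z).round(4))
a=P['bar']-P['rk'];b=P['vial']-P['cup'];print(np.linalg.norm(a),np.linalg.norm(b),np.degrees(np.arctan2(a[1],a[0])),np.degrees(np.arctan2(b[1],b[0])))
cv2.imwrite('pics/crop.png',cv2.resize(im[140:320,230:430][:,:,::-1],None,fx=3,fy=3,interpolation=cv2.INTER_CUBIC))
s=pickle.load(open('side.pkl','rb'))
R=Rot.from_quat(s['rotation']).as_matrix(); big=cv2.resize(s['img'][170:300,240:380][:,:,::-1],None,fx=4,fy=4,interpolation=cv2.INTER_CUBIC)
for n,p in P.items():
    q=R.T@(p-s['origin']); uv=s['fx']*q[0]/q[2]+s['cx'],s['fy']*q[1]/q[2]+s['cy']; print(n,np.round(uv,1))
    cv2.circle(big,(int((uv[0]-240+.5)*4),int((uv[1]-170+.5)*4)),2,(0,0,255),-1)
cv2.imwrite('pics/crop2.png',big)
E
python3 m.py
```

```text
cup 296.0 206.4 [  18.5    18.75 1073.5 ] [0.6046 0.0872 0.11  ] [0.6056 0.0851 0.11  ]
pack 336.1 218.4 [  23.    22.5 1372.5] [0.5804 0.001  0.104 ] [0.5813 0.0012 0.104 ]
vial 374.7 230.9 [  22.     22.   1103.75] [ 0.5551 -0.0802  0.118 ] [ 0.5571 -0.083   0.118 ]
rk 321.6 274.4 [ 11.    11.   374.75] [0.4588 0.0303 0.09  ] [0.4597 0.0295 0.09  ]
bar 361.4 286.4 [ 25.75  15.75 936.25] [ 0.4344 -0.0562  0.09  ] [ 0.4352 -0.0575  0.09  ]
0.08981735989016652 0.17478041127578126 -105.78271595954577 -106.47621972798055
cup [319.  186.8]
pack [319.9 214.8]
vial [319.7 239.5]
rk [269.5 221.3]
bar [267.1 251.5]
```

View pics/crop.png

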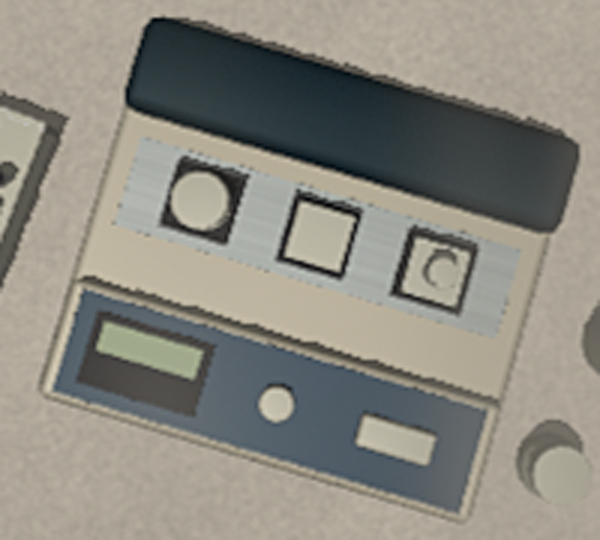

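View pics/crop2.png

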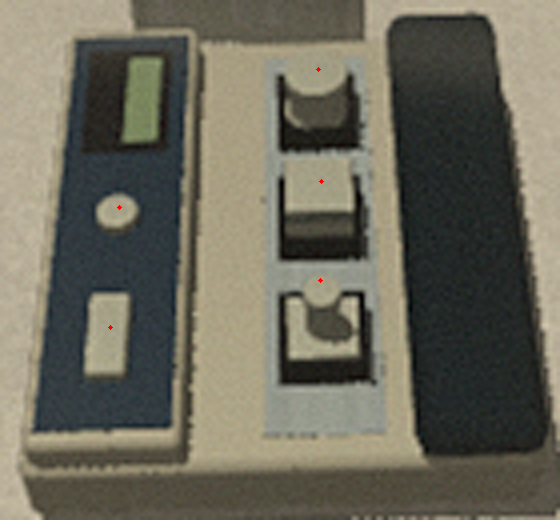

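The crop marks put the vial cap at about (377,230) in the top image, so the earlier threshold caught its foot. Targets are cup (0.605,0.087), pack (0.580,0.001), vial (0.557,-0.084) and bar (0.4345,-0.056). The side reprojection agrees. First move: shut the fingers and go above the cup.

```bash
cat > to.py <<'E'
import sys
from h import *
s=sense(); R=Rot.from_quat(s['tool_rot']); t=np.array(list(map(float,sys.argv[1:4])))
print('tool shift cm',(R.inv().apply(t-s['position'])*100).round(2),'tilt rv to vertical deg',np.degrees(np.cross([0,0,1],R.inv().apply([0,0,-1]))).round(2))
print(s['clock'],s['position'].round(4),s['ft_force'].round(2),s['finger_gap'])
E
python3 to.py .605 .087 .16; python3 -c "from rig import arm;print(arm.grip_point_offset)"
```

```text
tool shift cm [-50.08 -17.42   4.81] tilt rv to vertical deg [-0.06 -0.01  0.  ]
0.1 [0.2366 0.4684 0.2081] [0.26 0.37 0.11] 0.0881835319787958
0.0187
```

jog_arm([
  [-6,-2,0,0,0,0],
  [-12,-4,0,0,0,0],
  [-18,-6,0,0,0,0],
  [-24,-8,0,0,0,0],
  [-30,-10,0,0,0,0],
  [-36,-12.5,0,0,0,0],
  [-42,-14.5,0,0,0,0],
  [-47,-16.5,2,0,0,0],
  [-50.1,-17.4,4,0,0,0],
  [-50.1,-17.4,4.8,0,0,0],
  [-50.1,-17.4,4.8,0,0,0],
  [-50.1,-17.4,4.8,0,0,0],
], gripper=0)

```text
clock: 1.6
position: [0.605, 0.0882, 0.1611]
tool_rot: [0.231, 0.973, -0.0, 0.0]
ft_force: [0.1, -0.2, -0.0]
finger_gap: 0.0008
```

```bash
python3 to.py .605 .087 .118
python3 - <<'E'
from h import *
s=snapshot('wrist'); print(s['fx'],s['cx'],s['cy'],s['origin'],s['rotation']); pickle.dump(s,open('w.pkl','wb'))
cv2.imwrite('pics/w1.png',s['img'][:,:,::-1])
E
```

```text
tool shift cm [-0.05 -0.1   4.31] tilt rv to vertical deg [-0.03  0.05  0.  ]
1.6 [0.605  0.0882 0.1611] [ 0.09 -0.24 -0.03] 0.0007507803991874065
309.70691628693146 317.06447539134865 204.12347136930137 [0.53756935 0.12247495 0.33711354] [0.84208196 0.51863686 0.07708528 0.12637896]
```

View pics/w1.png

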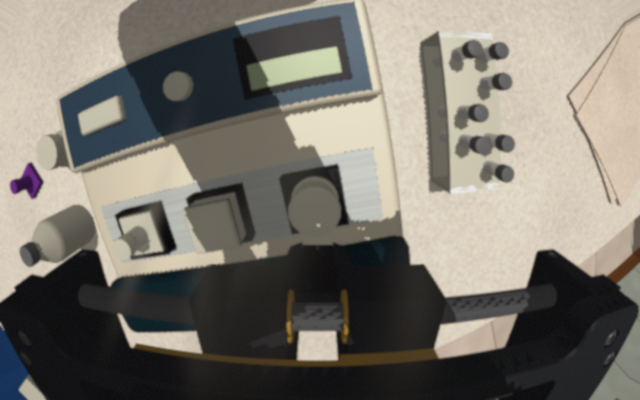

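The wrist view shows the cup lid at about (315,196), the pack top near (212,222), the vial cap near (129,239) and the bar key near (102,115), with the shut fingertips at (318,345). I'll cast these as a cross-check.

Run:
```python
from h import *
s=pickle.load(open('w.pkl','rb'))
for n,u,v,z in [('cup',315,197,.11),('pack',212,222,.104),('vial',129,239,.118),('bar',102,113,.09),('rk',178,86,.09)]: print(n,onz(s,u,v,z,True).round(4))
cv2.imwrite('pics/w1c.png',cv2.resize(s['img'][60:270,60:360][:,:,::-1],None,fx=2.6,fy=2.6,interpolation=cv2.INTER_CUBIC))
```

```text
cup [0.5938 0.0921 0.11  ]
pack [0.5756 0.0046 0.104 ]
vial [ 0.5512 -0.0715  0.118 ]
bar [ 0.4349 -0.0514  0.09  ]
rk [0.4604 0.0308 0.09  ]
```

jog_arm([
  [0,-0.1,2,0,0,0],
  [0,-0.1,4,0,0,0],
  [0,-0.1,4.3,0,0,0],
  [0,-0.1,4.3,0,0,0],
])

```text
clock: 2.15
position: [0.6049, 0.0875, 0.1191]
tool_rot: [0.231, 0.973, -0.0, 0.001]
ft_force: [0.0, 0.2, 0.1]
finger_gap: 0.0006
```

View pics/w1c.png

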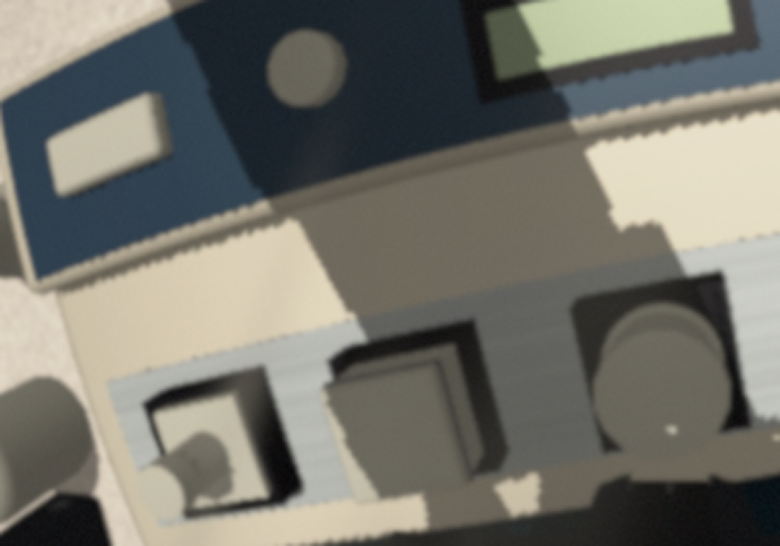

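The lids are now clear in the crop: cup (661,388), pack (400,434), vial cap (160,494), bar (103,145). I'll recast from these.

```bash
python3 - <<'E'
from h import *
s=pickle.load(open('w.pkl','rb'))
for n,u,v,z in [('cup',661,388,.11),('pack',400,434,.104),('vial',160,494,.118),('bar',102,145,.09)]: print(n,onz(s,u/2.6+59.7,v/2.6+59.7,z,True).round(4))
E
python3 to.py .604 .087 .11
```

```text
cup [0.6019 0.087  0.11  ]
pack [0.5797 0.0036 0.104 ]
vial [ 0.5558 -0.0875  0.118 ]
bar [ 0.4347 -0.056   0.09  ]
tool shift cm [ 0.06 -0.08  0.91] tilt rv to vertical deg [ 0.    0.12 -0.  ]
2.15 [0.6049 0.0875 0.1191] [0.03 0.17 0.14] 0.0005705441680913197
```

jog_arm([
  [0,0,0.5,0,0,0],
  [0,0,0.9,0,0,0],
  [0,0,1.15,0,0,0],
  [0,0,1.4,0,0,0],
  [0,0,1.4,0,0,0],
  [0,0,1.4,0,0,0],
])

```text
clock: 2.9
position: [0.605, 0.0874, 0.1052]
tool_rot: [0.231, 0.973, -0.0, 0.001]
ft_force: [-1.1, -0.5, -1.6]
finger_gap: 0.0003
```

jog_arm([
  [0,0,0,0,0,0],
  [0,0,0,0,0,0],
])

```text
clock: 3.15
position: [0.605, 0.0874, 0.1053]
tool_rot: [0.231, 0.973, -0.0, 0.001]
ft_force: [-0.4, 0.5, -0.2]
finger_gap: 0.0001
```

Run:
```python
from h import *
s=snapshot('side'); t=sense(); print(t['clock'],t['position'],t['ft_force'],t['ft_torque'],t['finger_gap'])
cv2.imwrite('pics/s2.png',cv2.resize(s['img'][120:270,240:390][:,:,::-1],None,fx=4,fy=4,interpolation=cv2.INTER_CUBIC))
```

```text
3.2 [0.60501634 0.08743799 0.10528261] [ 0.52360343  0.30462361 -0.15534977] [0.02905713 0.00440211 0.01503942] 0.0003103303210270196
```

View pics/s2.png

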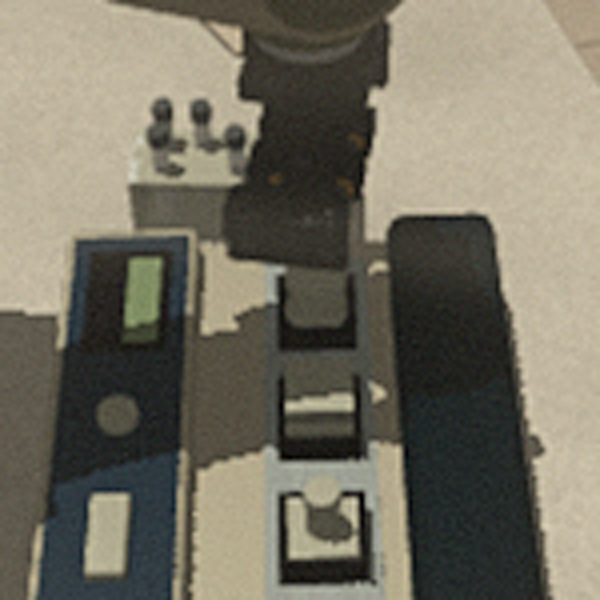

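The side view shows the gripper over the cup with its tip on or just above the lid. The force reads near zero, so I'll lower in small steps.

jog_arm([
  [0,0,0.1,0,0,0],
  [0,0,0.2,0,0,0],
  [0,0,0.2,0,0,0],
  [0,0,0.2,0,0,0],
])

```text
clock: 3.7
position: [0.605, 0.0874, 0.1033]
tool_rot: [0.231, 0.973, -0.0, 0.001]
ft_force: [0.3, -0.5, -0.4]
finger_gap: 0.0001
```

jog_arm([
  [0,0,0.1,0,0,0],
  [0,0,0.1,0,0,0],
  [0,0,0.1,0,0,0],
])

```text
clock: 4.08
position: [0.605, 0.0874, 0.1023]
tool_rot: [0.231, 0.973, -0.0, 0.001]
ft_force: [0.8, 0.4, -0.0]
finger_gap: 0.0005
```

Run:
```python
from h import *
s=snapshot('wrist'); t=sense(); print(t['clock'],t['position'],t['ft_force'],s['origin'])
def prj(s,p):
    q=Rot.from_quat(s['rotation']).inv().apply(np.array(p)-s['origin']); r=np.hypot(q[0],q[1]); th=np.arctan2(r,q[2]); return s['cx']+s['fx']*th*q[0]/r, s['cy']+s['fy']*th*q[1]/r
print('tcp',prj(s,t['position']),'cup now',prj(s,(.604,.087,.11)), 'pack',prj(s,(.58,.002,.104)))
cv2.imwrite('pics/w2.png',cv2.resize(s['img'][100:400,120:520][:,:,::-1],None,fx=2,fy=2,interpolation=cv2.INTER_CUBIC))
```

```text
4.125 [0.60503233 0.08745495 0.10228397] [ 0.4591368  -0.57113057  0.76417599] [0.53728738 0.12173162 0.27816169]
tcp (np.float64(317.0053705662047), np.float64(237.8231014578629)) cup now (np.float64(315.5277107798368), np.float64(241.85660577383754)) pack (np.float64(186.73936804936662), np.float64(258.65161286958164))
```

View pics/w2.png

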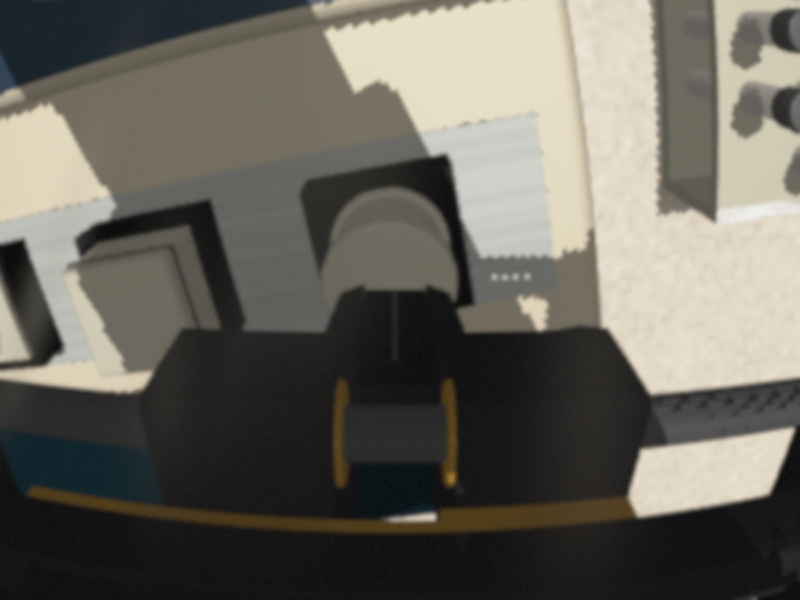

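The fingertip edge is at crop (395,288), over the lid and centred in y. The tips look about 8 mm higher than the TCP reading. I'll check numerically whether the cup has dipped by tracking its lower edge against the first side picture.

Run:
```python
from h import *
a=pickle.load(open('side.pkl','rb'))['img']; b=snapshot('side')['img']; pickle.dump(b,open('s3.pkl','wb'))
c=cv2.resize(cv2.imread('pics/s2.png'),(150,150),interpolation=cv2.INTER_AREA)[:,:,::-1]
g=lambda i:cv2.cvtColor(np.ascontiguousarray(i),cv2.COLOR_RGB2GRAY)
print('cols 315-323 mean, rows 185..212 (cup)'); 
for n,i in(('first',g(a)[185:212,315:324]),('z105',g(c)[65:92,75:84]),('z102',g(b)[185:212,315:324])): print(n,i.mean(1).round().astype(int))
print(sense()['ft_force'])
```

```text
cols 315-323 mean, rows 185..212 (cup)
first [155 154 154 155 157 157 159 156 118  70  73  74  74  75  75  80  70  39
  30  30  31  23  70 133 159 155 157]
z105 [45 45 67 82 84 81 84 80 80 77 77 78 76 76 78 80 62 30 24 26 26 25 48 73
 77 78 78]
z102 [46 44 42 68 85 83 80 81 80 78 76 76 77 77 77 82 65 28 23 27 27 22 46 74
 79 78 78]
[-0.27635037  0.31872281 -0.0442151 ]
```

The cup has not dipped: its lower edge is unchanged between the pictures. The real tip is therefore higher than the TCP reading, so I'll keep lowering under force watch.

jog_arm([
  [0,0,0.1,0,0,0],
  [0,0,0.2,0,0,0],
  [0,0,0.2,0,0,0],
])

```text
clock: 4.55
position: [0.605, 0.0874, 0.1002]
tool_rot: [0.231, 0.973, -0.0, 0.001]
ft_force: [0.7, -0.0, -0.2]
finger_gap: 0.0003
```

jog_arm([
  [0,0,0.1,0,0,0],
  [0,0,0.2,0,0,0],
  [0,0,0.2,0,0,0],
])

```text
clock: 4.92
position: [0.6049, 0.0875, 0.098]
tool_rot: [0.231, 0.973, -0.0, 0.001]
ft_force: [-0.8, 0.5, 0.6]
finger_gap: 0.0004
```

jog_arm([
  [0,0,0.1,0,0,0],
  [0,0,0.1,0,0,0],
])

```text
clock: 5.18
position: [0.6049, 0.0874, 0.097]
tool_rot: [0.231, 0.973, -0.0, 0.001]
ft_force: [0.2, 0.2, 0.4]
finger_gap: 0.0004
```

jog_arm([
  [0,0,0.1,0,0,0],
  [0,0,0.1,0,0,0],
])

```text
clock: 5.42
position: [0.6048, 0.0874, 0.0959]
tool_rot: [0.231, 0.973, -0.0, 0.001]
ft_force: [-0.1, -0.5, 0.4]
finger_gap: 0.0007
```

```bash
cat > dip.py <<'E'
from h import *
b=snapshot('side')['img']; t=sense()
g=cv2.cvtColor(np.ascontiguousarray(b),cv2.COLOR_RGB2GRAY)
print(g[183:212,315:324].mean(1).round().astype(int)); print(t['clock'],t['position'].round(4),t['ft_force'].round(2),t['ft_torque'].round(3),t['joint_torque'].round(2))
E
python3 dip.py
```

```text
[47 47 47 46 42 41 41 67 85 82 79 78 77 75 77 79 77 80 65 30 23 28 25 19
 47 74 79 78 79]
5.475 [0.6049 0.0875 0.0959] [-0.45 -0.02  0.72] [-0.001 -0.024 -0.003] [-0.000e+00 -5.092e+01 -2.347e+01  1.000e-02  7.000e-02 -0.000e+00]
```

Still no contact. From the wrist view, the apparent finger width (about 65 px for 35 mm) puts the tip some 23–29 mm above the reported TCP. I'll go on down at most 4 mm per call, which stays inside the 8 mm spring travel.

jog_arm([
  [0,0,0.15,0,0,0],
  [0,0,0.3,0,0,0],
  [0,0,0.3,0,0,0],
])

```text
clock: 5.85
position: [0.6048, 0.0874, 0.0928]
tool_rot: [0.231, 0.973, -0.0, 0.001]
ft_force: [0.2, -0.2, 0.0]
finger_gap: 0.0003
```

jog_arm([
  [0,0,0.15,0,0,0],
  [0,0,0.3,0,0,0],
  [0,0,0.3,0,0,0],
])

```text
clock: 6.22
position: [0.6047, 0.0874, 0.0896]
tool_rot: [0.231, 0.973, -0.0, 0.001]
ft_force: [0.1, 0.3, 0.7]
finger_gap: 0.0003
```

```bash
python3 dip.py
```

```text
[48 46 47 46 43 43 38 36 42 70 83 77 76 75 77 77 78 80 62 28 25 28 25 21
 48 75 77 79 79]
6.275 [0.6048 0.0875 0.0897] [ 0.12 -0.45 -0.22] [-0.004 -0.01  -0.006] [-0.000e+00 -5.097e+01 -2.327e+01  1.000e-02  7.000e-02 -0.000e+00]
```

jog_arm([
  [0,0,0.1,0,0,0],
  [0,0,0.2,0,0,0],
  [0,0,0.2,0,0,0],
])

```text
clock: 6.65
position: [0.6047, 0.0874, 0.0876]
tool_rot: [0.231, 0.973, -0.0, 0.001]
ft_force: [0.0, -0.4, -1.0]
finger_gap: 0.0008
```

jog_arm([
  [0,0,0.1,0,0,0],
  [0,0,0.2,0,0,0],
  [0,0,0.2,0,0,0],
])

```text
clock: 7.02
position: [0.6047, 0.0875, 0.0855]
tool_rot: [0.231, 0.973, -0.0, 0.0]
ft_force: [0.5, 0.3, 0.2]
finger_gap: 0.0005
```

```bash
python3 dip.py
python3 - <<'E'
from h import *
s=snapshot('wrist'); pickle.dump(s,open('w3.pkl','wb'))
a=cv2.resize(s['img'][130:330,220:420][:,:,::-1],None,fx=3,fy=3,interpolation=cv2.INTER_CUBIC)
cv2.imwrite('pics/w3.png',a); print(s['origin'])
E
```

```text
[51 45 46 44 43 40 42 39 33 36 63 80 77 75 76 77 78 80 65 29 24 26 27 19
 48 75 76 79 77]
7.075 [0.6047 0.0874 0.0855] [ 0.29 -0.34 -0.45] [ 0.015 -0.009  0.002] [-0.000e+00 -5.108e+01 -2.318e+01  1.000e-02  7.000e-02 -0.000e+00]
[0.53720032 0.12171333 0.26151678]
```

View pics/w3.png

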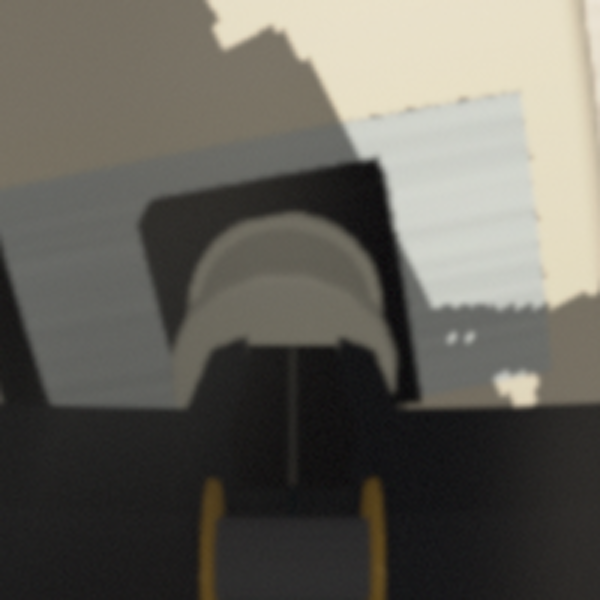

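The fingers sit squarely over the lid. Casting the tip edge with the 9 mm half pad width puts the tip about 4 mm above it, so I'll continue.

jog_arm([
  [0,0,0.1,0,0,0],
  [0,0,0.2,0,0,0],
  [0,0,0.2,0,0,0],
])

```text
clock: 7.5
position: [0.6047, 0.0875, 0.0835]
tool_rot: [0.231, 0.973, -0.0, 0.001]
ft_force: [-0.4, -0.5, 0.3]
finger_gap: 0.0007
```

jog_arm([
  [0,0,0.1,0,0,0],
  [0,0,0.2,0,0,0],
  [0,0,0.2,0,0,0],
])

```text
clock: 7.88
position: [0.6046, 0.0874, 0.0814]
tool_rot: [0.231, 0.973, -0.0, 0.0]
ft_force: [0.4, 0.1, -0.1]
finger_gap: -0.0001
```

```bash
python3 dip.py
```

```text
[61 54 43 43 41 39 36 40 37 32 31 54 77 78 77 76 76 82 63 30 26 25 26 21
 48 73 78 78 79]
7.925 [0.6046 0.0874 0.0814] [-0.91 -0.59 -0.46] [ 0.015  0.014 -0.025] [-0.000e+00 -5.115e+01 -2.307e+01  1.000e-02  7.000e-02 -0.000e+00]
```

jog_arm([
  [0,0,0.1,0,0,0],
  [0,0,0.2,0,0,0],
  [0,0,0.2,0,0,0],
])

```text
clock: 8.3
position: [0.6047, 0.0874, 0.0796]
tool_rot: [0.231, 0.973, -0.0, 0.001]
ft_force: [-0.4, 0.2, 2.4]
finger_gap: 0.0002
```

```bash
python3 dip.py
python3 - <<'E'
from h import *
s=snapshot('top'); pickle.dump(s,open('t3.pkl','wb'))
s2=snapshot('side'); pickle.dump(s2,open('s4.pkl','wb'))
a=cv2.resize(s['img'][130:280,220:420][:,:,::-1],None,fx=3,fy=3,interpolation=cv2.INTER_CUBIC)
b=cv2.resize(s2['img'][100:250,260:390][:,:,::-1],None,fx=3,fy=3,interpolation=cv2.INTER_CUBIC)
b=cv2.resize(cv2.convertScaleAbs(s2['img'][170:215,290:350][:,:,::-1],alpha=1.8),None,fx=12,fy=12,interpolation=cv2.INTER_CUBIC)
cv2.imwrite('pics/s4.png',b)
E
```

```text
[57 56 47 42 41 39 38 37 38 36 29 41 66 80 77 76 78 79 67 35 24 25 25 22
 47 73 77 79 78]
8.35 [0.6047 0.0874 0.0796] [-0.25  0.94  1.27] [ 0.096  0.026 -0.028] [-7.000e-02 -5.018e+01 -2.260e+01  0.000e+00 -4.000e-02  0.000e+00]
```

View pics/s4.png

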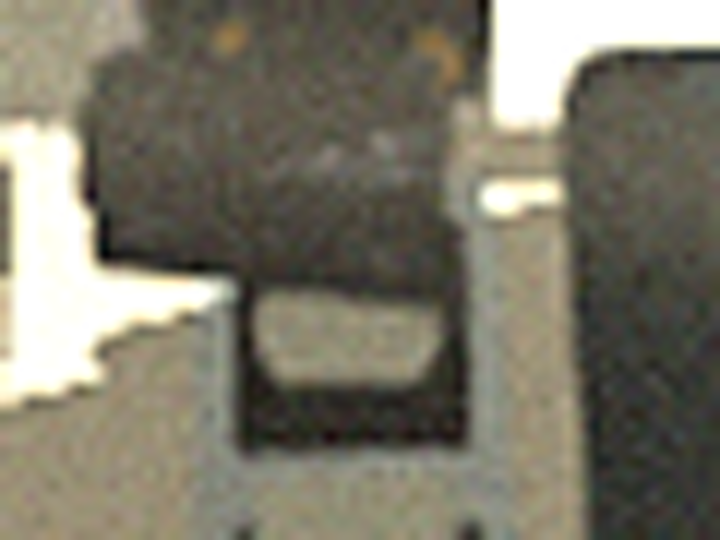

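Contact: joint torques jumped and the force is about 1.5–2 N at TCP z of about 0.080, so the tips are about 29 mm above the reported TCP. Next I'll press 4 mm further.

jog_arm([
  [0,0,0.15,0,0,0],
  [0,0,0.3,0,0,0],
  [0,0,0.4,0,0,0],
  [0,0,0.4,0,0,0],
  [0,0,0.4,0,0,0],
])

```text
clock: 9.07
position: [0.6048, 0.0874, 0.0757]
tool_rot: [0.231, 0.973, -0.0, 0.001]
ft_force: [-0.4, 0.0, 4.5]
finger_gap: 0.0002
```

```bash
python3 dip.py
```

```text
[57 56 55 49 40 38 38 38 35 36 33 29 36 63 78 78 78 76 80 66 33 24 25 21
 47 74 78 80 76]
9.125 [0.6048 0.0874 0.0757] [-0.66  0.28  4.24] [0.074 0.242 0.091] [ -0.18 -48.57 -21.89  -0.    -0.25  -0.  ]
```

The force is 4.4 N, a dip of about 4.2 mm, and the image shows the cup lower edge a row lower. The tip offset is 30 mm. Lift, then over to the pack.

jog_arm([
  [0,0,-0.3,0,0,0],
  [0,0,-0.8,0,0,0],
  [0,0,-2.2,0,0,0],
  [0,0,-3,0,0,0],
  [0,0,-3,0,0,0],
])

```text
clock: 9.75
position: [0.6051, 0.0874, 0.1066]
tool_rot: [0.231, 0.973, -0.0, 0.001]
ft_force: [0.5, 0.7, -0.9]
finger_gap: 0.0005
```

```bash
python3 dip.py;python3 to.py .580 .002 .106; python3 to.py .557 -.0855 .106
```

```text
[53 48 43 53 77 84 83 81 82 81 79 78 74 78 77 76 77 80 63 30 24 26 25 22
 46 73 78 78 78]
9.8 [0.6048 0.0875 0.1059] [ 0.27  1.09 -0.85] [ 0.019 -0.008 -0.05 ] [ 2.000e-02 -5.160e+01 -2.425e+01  2.000e-02  1.000e-01  0.000e+00]
tool shift cm [-1.62 -8.75 -0.  ] tilt rv to vertical deg [-0.   0.1  0. ]
9.8 [0.6048 0.0875 0.1059] [ 0.27  1.09 -0.85] 0.00029076043879749616
tool shift cm [ -3.5 -17.6   0. ] tilt rv to vertical deg [-0.   0.1  0. ]
9.8 [0.6048 0.0875 0.1059] [ 0.27  1.09 -0.85] 0.00029076043879749616
```

The cup is back up. Next, over the pack and down to about 2 mm above it.

jog_arm([
  [-0.8,-4.4,0,0,0,0],
  [-1.6,-8.7,0,0,0,0],
  [-1.6,-8.7,0,0,0,0],
  [-1.6,-8.7,1.5,0,0,0],
  [-1.6,-8.7,2.7,0,0,0],
  [-1.6,-8.7,2.9,0,0,0],
  [-1.6,-8.7,2.9,0,0,0],
])

```text
clock: 10.68
position: [0.5801, 0.003, 0.0767]
tool_rot: [0.231, 0.973, -0.0, 0.001]
ft_force: [-0.1, -0.5, 0.3]
finger_gap: 0.0004
```

jog_arm([
  [0,0,0.2,0,0,0],
  [0,0,0.35,0,0,0],
  [0,0,0.5,0,0,0],
  [0,0,0.5,0,0,0],
])

```text
clock: 11.18
position: [0.5803, 0.0031, 0.072]
tool_rot: [0.231, 0.973, -0.0, 0.001]
ft_force: [-0.4, 1.5, 2.6]
finger_gap: 0.0004
```

```bash
python3 dip.py | tail -3
```

```text
[44 43 41 40 38 39 35 34 34 30 29 29 28 31 28 26 27 29 27 25 25 26 27 25
 26 26 24 28 32]
11.225 [0.5803 0.0031 0.072 ] [-0.44  0.91  2.47] [ 0.186 -0.039  0.019] [-8.700e-01 -4.673e+01 -2.133e+01 -3.400e-01  3.000e-02 -0.000e+00]
```

Pack contact is as predicted. Press about 2.5 mm more, hold and lift.

jog_arm([
  [0,0,0.15,0,0,0],
  [0,0,0.25,0,0,0],
  [0,0,0.25,0,0,0],
  [0,0,0.25,0,0,0],
])

```text
clock: 11.72
position: [0.5803, 0.0031, 0.0696]
tool_rot: [0.231, 0.973, -0.0, 0.001]
ft_force: [-0.2, 2.2, 4.9]
finger_gap: 0.0005
```

```bash
python3 dip.py | tail -2
```

```text
26 25 24 26 31]
11.775 [0.5803 0.0031 0.0696] [-0.42  1.92  4.95] [0.32  0.101 0.009] [ -0.87 -45.89 -21.09  -0.3   -0.17  -0.  ]
```

The force is 4.9 N, a dip of about 4.5 mm. Lift and hop to above the vial.

jog_arm([
  [0,0,-0.3,0,0,0],
  [0,0,-0.8,0,0,0],
  [0,0,-2.2,0,0,0],
  [0,0,-3.6,0,0,0],
  [0,0,-3.6,0,0,0],
  [0,0,-3.6,0,0,0],
])

```text
clock: 12.52
position: [0.5801, 0.0031, 0.1054]
tool_rot: [0.231, 0.973, -0.0, 0.001]
ft_force: [-0.3, -0.8, -0.7]
finger_gap: 0.0007
```

```bash
python3 to.py .557 -.0855 .106
python3 - <<'E'
from h import *
s=snapshot('wrist'); pickle.dump(s,open('w4.pkl','wb'))
cv2.imwrite('pics/w4.png',cv2.resize(s['img'][120:320,100:360][:,:,::-1],None,fx=3,fy=3,interpolation=cv2.INTER_CUBIC))
E
```

```text
tool shift cm [-1.92 -8.95 -0.06] tilt rv to vertical deg [ 0.01  0.1  -0.  ]
12.525 [0.5801 0.0031 0.1054] [-0.27 -0.77 -0.71] 0.000735121903837318
```

View pics/w4.png

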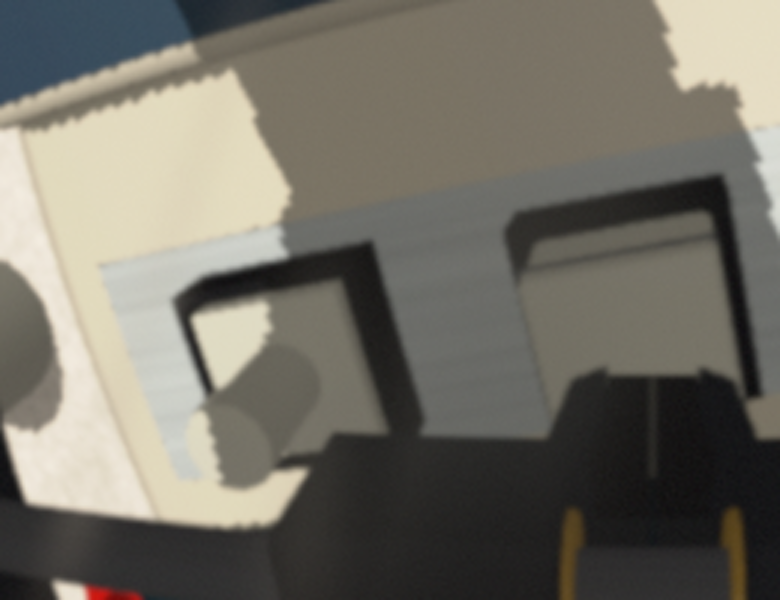

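The pack sits back in place, and the vial cap is clear at crop (230,443).

Run:
```python
from h import *
s=pickle.load(open('w4.pkl','rb')); print(onz(s,230/3+99.7,443/3+119.7,.118,True))
```

```text
[ 0.55457766 -0.08589218  0.118     ]
```

jog_arm([
  [-0.9,-4.5,0,0,0,0],
  [-1.8,-9.1,0,0,0,0],
  [-1.8,-9.1,0,0,0,0],
  [-1.8,-9.1,0.8,0,0,0],
  [-1.8,-9.1,1.4,0,0,0],
  [-1.8,-9.1,1.4,0,0,0],
])

```text
clock: 13.32
position: [0.5551, -0.0854, 0.0904]
tool_rot: [0.23, 0.973, -0.0, -0.0]
ft_force: [0.2, -0.0, 0.4]
finger_gap: 0.0003
```

jog_arm([
  [0,0,0.2,0,0,0],
  [0,0,0.35,0,0,0],
  [0,0,0.5,0,0,0],
  [0,0,0.5,0,0,0],
])

```text
clock: 13.82
position: [0.5552, -0.0852, 0.0856]
tool_rot: [0.23, 0.973, 0.0, 0.0]
ft_force: [0.5, 1.8, 3.3]
finger_gap: 0.0002
```

```bash
python3 dip.py | tail -2
```

```text
24 22 24 23 25]
13.875 [ 0.5552 -0.0852  0.0856] [0.52 2.61 3.29] [ 0.349 -0.04  -0.043] [ -1.18 -44.37 -21.42  -0.46  -0.07   0.  ]
```

jog_arm([
  [0,0,0.1,0,0,0],
  [0,0,0.2,0,0,0],
  [0,0,0.2,0,0,0],
  [0,0,0.2,0,0,0],
])

```text
clock: 14.38
position: [0.5553, -0.0852, 0.0838]
tool_rot: [0.23, 0.973, 0.0, 0.0]
ft_force: [0.4, 2.7, 5.2]
finger_gap: 0.0003
```

```bash
python3 dip.py | tail -2
```

```text
24 22 24 24 24]
14.425 [ 0.5553 -0.0852  0.0837] [-0.24  1.8   5.71] [ 0.464  0.015 -0.011] [ -1.56 -43.75 -21.16  -0.59  -0.19   0.  ]
```

The force is 5.4 N, a dip of about 4.5 mm or more. Lift.

jog_arm([
  [0,0,-0.3,0,0,0],
  [0,0,-0.8,0,0,0],
  [0,0,-2.2,0,0,0],
  [0,0,-3,0,0,0],
  [0,0,-3,0,0,0],
])

```text
clock: 15.05
position: [0.5556, -0.0854, 0.1145]
tool_rot: [0.23, 0.973, -0.0, 0.001]
ft_force: [-0.0, -0.7, 0.4]
finger_gap: 0.0003
```

```bash
python3 to.py .4345 -.056 .112
```

```text
tool shift cm [12.14 -2.79  0.23] tilt rv to vertical deg [ 0.02  0.11 -0.  ]
15.05 [ 0.5556 -0.0854  0.1145] [-0.   -0.67  0.41] 0.0003242654664700628
```

jog_arm([
  [6,-1.4,0,0,0,0],
  [12.1,-2.8,0,0,0,0],
  [12.1,-2.8,0,0,0,0],
  [12.1,-2.8,2.5,0,0,0],
  [12.1,-2.8,4.5,0,0,0],
  [12.1,-2.8,5.1,0,0,0],
  [12.1,-2.8,5.1,0,0,0],
])

```text
clock: 15.92
position: [0.4354, -0.0565, 0.0634]
tool_rot: [0.23, 0.973, -0.0, 0.001]
ft_force: [0.1, -0.5, -0.2]
finger_gap: 0.0002
```

jog_arm([
  [0,0,0.2,0,0,0],
  [0,0,0.35,0,0,0],
  [0,0,0.5,0,0,0],
  [0,0,0.5,0,0,0],
])

```text
clock: 16.42
position: [0.4357, -0.0566, 0.0587]
tool_rot: [0.23, 0.973, -0.0, 0.001]
ft_force: [1.1, 0.1, 1.9]
finger_gap: 0.0003
```

```bash
python3 dip.py | tail -2
```

```text
76  44  32  32  31  22  78 150 176 175 176]
16.475 [ 0.4357 -0.0566  0.0587] [ 1.45 -1.08  1.15] [-0.017 -0.164  0.036] [ 3.000e-02 -3.335e+01 -1.778e+01 -5.000e-02  3.400e-01 -0.000e+00]
```

jog_arm([
  [0,0,0.15,0,0,0],
  [0,0,0.25,0,0,0],
  [0,0,0.35,0,0,0],
  [0,0,0.35,0,0,0],
  [0,0,0.35,0,0,0],
])

```text
clock: 17.1
position: [0.4357, -0.0567, 0.0552]
tool_rot: [0.23, 0.973, -0.0, 0.001]
ft_force: [0.4, 0.9, 4.8]
finger_gap: 0.0004
```

```bash
python3 dip.py | tail -2
```

```text
78  44  31  30  32  22  80 150 178 175 177]
17.15 [ 0.4357 -0.0567  0.0552] [-0.45  0.26  4.62] [0.026 0.066 0.005] [-8.000e-02 -3.268e+01 -1.778e+01 -2.000e-02 -3.000e-02  0.000e+00]
```

The force is 4.7 N, about 5 mm of travel. Release and clear away toward the base, over the panel.

jog_arm([
  [0,0,-0.3,0,0,0],
  [0,0,-1,0,0,0],
  [0,0,-4,0,0,0],
  [0,0,-8,0,0,0],
  [3,0,-10,0,0,0],
  [7,0,-11,0,0,0],
  [9,0,-11,0,0,0],
  [9,0,-11,0,0,0],
  [9,0,-11,0,0,0],
])

```text
clock: 18.27
position: [0.3555, -0.0166, 0.165]
tool_rot: [0.23, 0.973, -0.0, 0.002]
ft_force: [-0.3, -0.1, 0.4]
finger_gap: 0.0006
```

Run:
```python
from h import *
t=sense();print(t['clock'],t['position'],t['ft_force'])
a=pickle.load(open('side.pkl','rb'))['img']; b=snapshot('side')['img']
pk=pickle.load(open('top.pkl','rb'))['img']; bt=snapshot('top')['img']
f=lambda i,r:np.ascontiguousarray(i[r])
r1=np.s_[170:300,240:390]; d=cv2.absdiff(f(a,r1),f(b,r1)).max(2); print('side diff',(d>40).sum())
o=np.hstack([f(a,r1),f(b,r1)])[:,:,::-1]; o=cv2.resize(o,None,fx=2.6,fy=2.6,interpolation=cv2.INTER_CUBIC)
cv2.imwrite('pics/end.png',o)
```

```text
18.275 [ 0.35553834 -0.01658221  0.16504057] [-0.29859388 -0.12854403  0.44660387]
side diff 960
```

View pics/end.png

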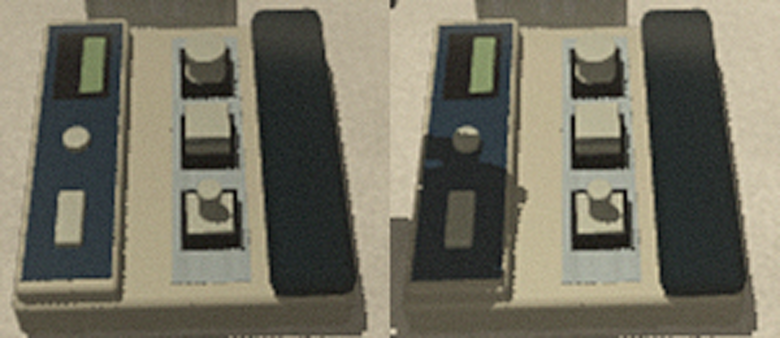

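Before (left) and after (right): cup, pack and vial are unchanged, and the keys are up. Only the robot's shadow differs. Handing in.

```bash
python3 -c "from rig import arm;print(arm.sign_off())"
```

```text
the job is handed in; nothing more can be done
None
```

I tapped the cup, pack and vial in that order, then pressed and released the bar key, and handed the job in at about 18 s. No verdict was reported.

| Item | Force held | Travel estimated from force |
|---|---|---|
| Cup | about 4.4 N | about 4.2 mm |
| Pack | about 4.9 N | about 4.5 mm |
| Vial | about 5.4 N | about 5 mm |
| Bar key | about 4.7 N | about 5 mm |

- **Final check:** the last side picture shows all three containers in place and upright, and the keys look up. The robot was clear of everything and the wrist force was near zero.
- **Not checked at the end:** I did not measure the rack, bottle and jar again. The arm passed above the rack once on the way in and touched nothing there.
- **Disagreement:** the shut fingertips sit about 30 mm above the reported TCP. First contact on the cup came at TCP z of about 0.080 instead of 0.110. I found it by lowering in small steps under force watch, and used that offset for the other three.
- **Side force:** about 2–2.7 N sideways showed during the pack and vial taps. Neither shows a visible shift.

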